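Bin the old garlic in the pedal caddy

TASK

Throw the garlic bulb away in the green pedal caddy, working the white lid by its pedal only. Press the pedal gently down to its end stop, slide it to its left under the wire hook and leave it hooked there so the lid stays open by itself, then put the garlic in the caddy. Then take the pedal out of the hook and ease it back up so that the lid closes softly and does not slam; leave the lid shut, the pedal up, and the onion, tin and salt shaker where they stand.

Things in the scene. Friction and masses are not known exactly. Their poses are not given: they have to be found in the camera images.
- caddy: green countertop caddy, fixed to the board, 170 (x) x 180 (y) x 135 mm high without its lid. Origin: centre of its underside, on the wooden board (top at z = 0.036). x points from its front (pedal side, towards the robot) to its back, y to the left of one facing its front, z up. Bin above a 50 mm plinth: walls 6 mm, inner floor at 56 mm, inside 158 x 168 mm.
- mouth (a point): centre of the caddy's open mouth at rim height, 135 mm above the board; axes as the caddy's. The lid is hinged along the back rim, 92 mm behind this point; hooked open it stands 178 mm tall there, from 15 degrees towards the mouth to 48 degrees leaning back.
- tread (a point): black rubber foot of the pedal, before the caddy: plate 52 (x) x 56 mm (y), tips with the pedal. This point: centre of its top face, at rest 49 mm above the board, 165 mm in front of the caddy's centre; x, y as the caddy's. Cheeks 12 mm high stand along its left and right edges, 50 mm apart inside: shut fingertips between them can push it sideways. Front and back are open.
- pedal (a joint): pedal angle, rad: 0 = up (rest), grows as the tread is pressed. Pivot in the plinth, 135 mm behind the tread centre. Spring and lid load it with 3 to 8 N at the tread. It ends on a stiff rubber buffer (1.5 mm give, 4 to 5 N more, then hard) anywhere from 0.15 to 0.255 rad (tread down 20 to 35 mm): not measured, the force tells. Over 25 N on the tread is too much.
- pedal_shift (a joint): sideways place, m: 0 = straight (rest) to 0.022 (end) at the caddy's left (+y). Stays where put; slides at 1 N, pressed hard at up to 7 N. Pressed to the end stop (not 2 mm short of it) it slides left under the wire hook; let go, it springs up 2 to 4 mm against the hook. Well hooked from 0.012. To free it press down to unload the hook and slide right to 0 (hook clears below 0.005), then let up.
- lid (a joint): lid angle, rad: 0 = shut, 1.57 = upright. Linked to the pedal: lid = 10 x pedal angle. If the pedal is let go it slams. A soft close is slower than 4 rad/s (54 mm/s at the tread) through the last 0.5 rad.
- garlic: white garlic bulb, about 60 mm across and 59 mm high, 41 g, standing on the board to the left or right of the caddy. Origin: centre of its underside.
- onion: red onion, 78 mm across, 84 mm high; bystander. Origin: centre of its underside.
- tin: food tin, 57 mm across, 72 mm high; bystander. Origin: centre of its underside.
- salt_shaker: white salt shaker with a grey cap, 44 mm across, 90 mm high; bystander. Origin: centre of its underside.
- lid_edge (a point): middle of the front edge of the white lid (178 x 184 x 10 mm), on its top face; the lid is not to be touched
Not all that is in view belongs to the job. What is shaped like the garlic but pink is not meant.

How it is judged:
By the outcome, as a careful person would: the job done as asked, in the order asked, and still so for the second after the job is handed in, with the robot touching nothing.
It also fails if it takes over 72 s, if anything falls off the work surface, if the arm or the gripper's body presses on something with over 40 N, if the wrist force passes 120 N, or if a joint passes its speed limit or range.

ROBOT

A 6-joint arm with a two-finger parallel gripper is mounted at the origin on a cart in front of the work surface, level with it; the furniture and walls round the work are solid. World frame = base frame: x ahead of the robot, y to its left, z up, the work surface at z = 0. Lengths are in m, angles in rad, forces in N, time in s.
With the tool pointing down it reaches from about 0.225 to 0.875 m from the base axis. Payload 3.4 kg.
Tool frame: the origin (TCP) lies between the finger pads; the fingertips stand 11 mm ahead of it and the grasp point (between the pads) lies 8 mm behind it; z points along the fingers, y is the line along which they close (so a half turn about z gives the same grasp; the last joint's range is limited). The gripper opens to 85 mm and grips with 20 to 120 N. Pads are 22 mm wide; open, the fingers measure 114 mm over their backs; the gripper's body (76 mm by 85 mm) begins 54 mm behind the grasp point. The pads swing forward as they close: fully open they stand 13 mm farther back than shut.
Start: joints at [1.089, 0.276, 1.505, -0, 1.361, -0.121], TCP at [0.203, 0.538, 0.242] pointing down, gripper open.
Joint ranges: [-2.89, 2.89], [-0.75, 2.08], [0.22, 2.7], [-1.18, 4.32], [0.11, 2.71], [-2.7, 2.7]. Speed limits (rad/s): [2.57, 2.57, 3.14, 3.14, 3.14, 3.14].

INTERFACE

Orientations are given as a unit quaternion [w, x, y, z].
In Python, from rig import sensors, eyes, manip gives the robot as it stands.
- The arm moves only by the tool drive_tool, never from a script. Its argument "deltas" is a list of rows, each an object with "linear": the shift along the world's x, y, z in mm, a list of three; "twist": the turn about the world's z in degrees; "claw": the opening, from 0 (shut) to 1 (fully open). In form: [{"linear": [tx, ty, tz], "twist": twist, "claw": claw}, ...]. A call has 1 to 12 rows; each row is the pose to reach, as a shift and turn from the pose commanded when the call began; what a row does not reach only later rows make up. A row lasts 1/12 s, in which the tool goes at most 41.7 mm and 7.16 degrees, less where a joint would pass 70% of its speed; a pose out of reach is approached as far as the arm can. A call with a gripper value outside its range is refused whole. The fingers move at their own pace and stop on an object; "squeeze" is the grip in N (left out, the last holds). Time passes only in rows, so rows that repeat a pose let the fingers close. It gives the time, the measured TCP pose, the force, the opening and the grip force at its end, in the units of the state.
- sensors.get_state(): the state, without advancing time (a new reading comes with each control period).
- eyes.get_image(name): name is "scene" or "top" or "wrist"; returns the picture (420x560x3 uint8, red, green, blue); there is no depth.
- eyes.camera_model(name): a dict with "intrinsics" (3x3 intrinsics, pixels), "R" (3x3) and "t" (3): a world point X has camera coordinates R X + t. Camera axes: x right, y down, z forward; pixel columns grow to the right and rows downward; lengths in m; the calibration is good to about 2 mm. The wrist camera is an equidistant fisheye: a pixel r from the principal point sees the ray r / f radians off the axis. A picture is of the moment at which its call begins: read the wrist's pose just before it. camera_model takes no time and is no camera call; for the wrist camera it gives the pose at the moment of the call.
- manip.sign_off(): hands the job in; it is judged then, once.
The state is a dict: "clock": time; "qpos": joint angles; "qd": joint speeds; "effort": joint torques, N m; "position": TCP position; "ee_rot": TCP orientation; "contact_force": force on the tool from outside, world axes, zero at the start; "moment": the same for the moment, N m; "width": finger opening in m; "gripper_force": force on a finger pad.
Only numpy, scipy, OpenCV 4.12 (cv2) and the standard library are available. Lean on these libraries where they do the work, as an engineer would, in place of code of your own. Each camera call takes 0.05 s, during which the arm holds its last target. There are 200 camera calls.

## Working session

There is one attempt and no reset: what is moved stays moved. The work goes in short steps, Python scripts to look and compute and a tool call to move; the robot and the scene stay as the last step left them, time stands still between calls to the robot, and variables do not carry over. Pictures are saved under pics/ and viewed, at most 13 in all, crops included, and the job is handed in when it is done.

Besides the shell and the picture viewer there is one more tool, called after "Request:" in YAML: its name, and indented under it one key for each argument. drive_tool: Moves the arm, as the interface text tells. Its arguments: {"type":"object","properties":{"deltas":{"type":"array","items":{"type":"object","properties":{"linear":{"type":"array","items":{"type":"number"}},"twist":{"type":"number"},"claw":{"type":"number"}}}},"squeeze":{"type":"number"}},"required":["deltas"]}

```bash
mkdir -p pics; cat > h.py <<'E'
import numpy as np,cv2
from rig import sensors,eyes,manip
def snap(n,f):
    m=eyes.camera_model(n); im=eyes.get_image(n); cv2.imwrite('pics/'+f,im[:,:,::-1]); return im,m
def px2w(m,u,v,z):
    K=np.array(m['intrinsics']);R=np.array(m['R']);t=np.array(m['t'])
    d=R.T@np.linalg.solve(K,[u,v,1]);c=-R.T@t
    return c+d*(z-c[2])/d[2]
def w2px(m,X):
    K=np.array(m['intrinsics']);p=K@(np.array(m['R'])@X+np.array(m['t']));return p[:2]/p[2]
E
python3 - <<'E'
from h import *
a,m=snap('top','top.png');b,m2=snap('scene','scene.png')
print(m,m2);print(sensors.get_state())
E
```

```text
{'intrinsics': array([[489.81655887,   0.        , 271.79364247],
       [  0.        , 489.81655887, 207.03022408],
       [  0.        ,   0.        ,   1.        ]]), 'R': array([[-8.33275156e-04, -9.99934740e-01, -1.13939064e-02],
       [-9.82324381e-01,  2.95126022e-03, -1.87163300e-01],
       [ 1.87184712e-01,  1.10365535e-02, -9.82262734e-01]]), 't': array([-0.07199429,  0.59279457,  1.27472774])} {'intrinsics': array([[478.37529011,   0.        , 273.95570087],
       [  0.        , 478.37529011, 206.56520332],
       [  0.        ,   0.        ,   1.        ]]), 'R': array([[ 0.50774907, -0.86148061,  0.00648335],
       [-0.39030327, -0.23673726, -0.88972964],
       [ 0.76801968,  0.44922892, -0.45644182]]), 't': array([-0.36550765,  0.30969742,  1.15779605])}
{'clock': 0.1, 'qpos': array([ 1.08902275e+00,  2.76568102e-01,  1.50602310e+00, -3.29864797e-05,
        1.36072124e+00, -1.20962375e-01]), 'qd': array([-1.05914139e-03, -3.35951212e-03, -2.28972928e-03,  6.81212355e-04,
        2.04679062e-05, -3.05505423e-03]), 'effort': array([ 2.05472468e-03, -4.17695224e+01, -2.46405923e+01,  4.73776299e-05,
        5.86491326e-03,  1.49912603e-05]), 'position': array([0.2027724 , 0.53756225, 0.24149888]), 'ee_rot': array([-2.39839319e-04,  1.79425144e-01,  9.83771253e-01, -8.25928623e-04]), 'contact_force': array([ 0.12514669,  0.18368802, -0.06698453]), 'moment': array([ 0.01749323,  0.01392452, -0.0170764 ]), 'gripper_force': 0.0, 'width': 0.0850683048571917}
```

View pics/top.png

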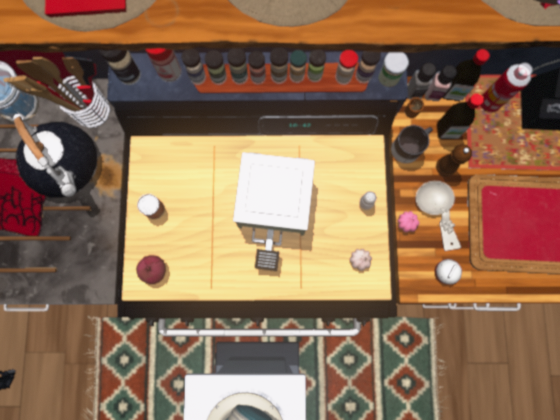

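View pics/scene.png

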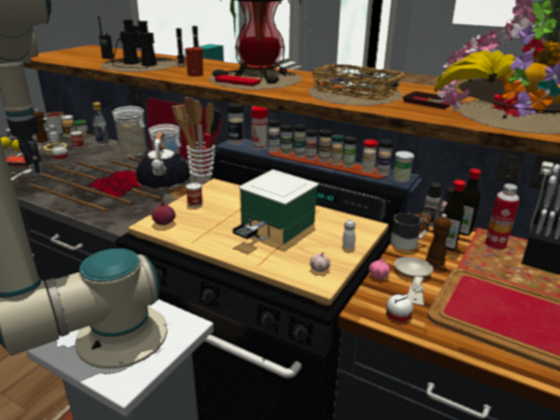

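The top picture shows the lid around (275,192), the tread (267,260), the garlic (361,260), the salt shaker (369,200), the tin (150,207) and the onion (151,269). The scene picture agrees. I'll enlarge the top view to get the lid corners.

```bash
python3 - <<'E'
from h import *
m=eyes.camera_model('top');im=cv2.imread('pics/top.png')
cv2.imwrite('pics/c.png',cv2.resize(im[140:290,225:390],None,fx=4,fy=4,interpolation=cv2.INTER_CUBIC)[:600])
for n,u,v,z in [('lidc',275,192,.18),('tread',267,260,.085),('garlic',361,260,.066),('salt',369,200,.08),('onion',151,269,.078),('tin',150,207,.08)]:
    print(n,px2w(m,u,v,z).round(3))
E
```

```text
lidc [ 0.607 -0.082  0.18 ]
tread [ 0.447 -0.061  0.085]
garlic [ 0.448 -0.308  0.066]
salt [ 0.606 -0.333  0.08 ]
onion [0.424 0.242 0.078]
tin [0.589 0.252 0.08 ]
```

View pics/c.png

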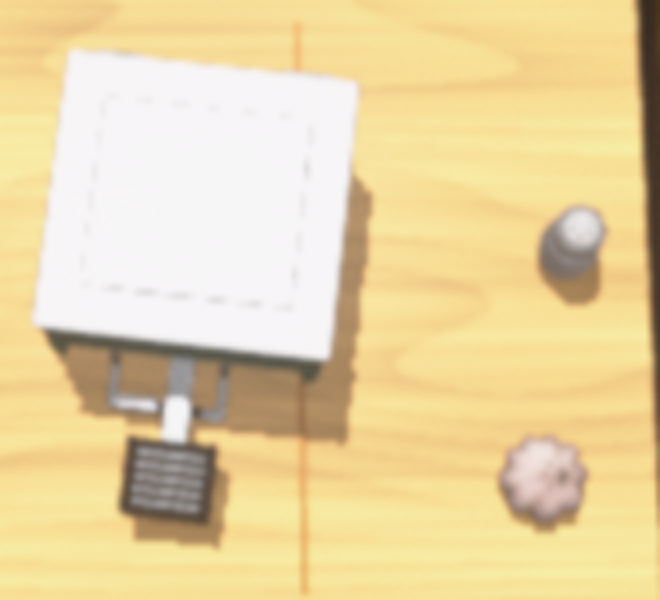

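The crop shows lid corners at (68,50), (358,83), (330,360) and (35,325), tread corners at (130,438), (216,446), (209,524) and (122,512), and the garlic centred at (543,480). The wire hook lies behind the tread, around (165,405).

```bash
python3 - <<'E'
from h import *
m=eyes.camera_model('top')
f=lambda p,z:px2w(m,225+p[0]/4,140+p[1]/4,z)
L=[f(p,.181) for p in [(68,50),(358,83),(330,360),(35,325)]]
T=[f(p,.091) for p in [(130,438),(216,446),(209,524),(122,512)]]
for Q in (L,T):
    Q=np.array(Q);print(Q.round(3).tolist(),Q.mean(0).round(4)); a=Q[0]-Q[3]+Q[1]-Q[2]; b=Q[0]-Q[1]+Q[3]-Q[2]
    print('yaw',np.degrees([np.arctan2(a[1],a[0]),np.arctan2(-b[0],b[1])]),np.linalg.norm(a)/2,np.linalg.norm(b)/2)
G=f((543,480),.066);print('garlic',G)
c=np.array(L).mean(0)
for y in (-6,-7,-8,-5.):
    r=np.radians(y);print(y,'tread from lid', c[:2]-.165*np.array([np.cos(r),np.sin(r)]))
E
```

```text
[[0.708, 0.0, 0.181], [0.686, -0.181, 0.181], [0.512, -0.161, 0.181], [0.534, 0.018, 0.181]] [ 0.6099 -0.081   0.181 ]
yaw [-6.26472579 -6.98179478] 0.17561212513431843 0.1819620543538084
[[0.474, -0.036, 0.091], [0.468, -0.092, 0.091], [0.418, -0.087, 0.091], [0.426, -0.031, 0.091]] [ 0.4464 -0.0618  0.091 ]
yaw [-5.60869099 -6.66600233] 0.04929442203782728 0.05638648232578739
garlic [ 0.44791065 -0.30748152  0.066     ]
-6 tread from lid [ 0.4458314  -0.06375265]
-7 tread from lid [ 0.4461574 -0.0608914]
-8 tread from lid [ 0.44653328 -0.05803628]
-5.0 tread from lid [ 0.44555539 -0.06661915]
```

Request:
drive_tool:
  deltas:
    - {"linear": [15,-30,0],"twist": 3,"claw": 0}
    - {"linear": [30,-65,0],"twist": 6,"claw": 0}
    - {"linear": [45,-100,0],"twist": 9,"claw": 0}
    - {"linear": [60,-137,0],"twist": 12,"claw": 0}
    - {"linear": [75,-175,0],"twist": 14,"claw": 0}
    - {"linear": [90,-212,0],"twist": 14,"claw": 0}
    - {"linear": [105,-250,0],"twist": 14,"claw": 0}
    - {"linear": [120,-287,0],"twist": 14,"claw": 0}
    - {"linear": [135,-325,0],"twist": 14,"claw": 0}
    - {"linear": [150,-362,0],"twist": 14,"claw": 0}
    - {"linear": [165,-400,0],"twist": 14,"claw": 0}
    - {"linear": [180,-435,0],"twist": 14,"claw": 0}

```text
clock: 1.1
position: [0.3829, 0.1009, 0.2422]
ee_rot: [0.0, 0.058, 0.998, -0.0]
contact_force: [0.4, 1.3, -0.1]
width: -0.0002
gripper_force: 0.0
```

Request:
drive_tool:
  deltas:
    - {"linear": [13,-36,-10],"claw": 0}
    - {"linear": [26,-72,-20],"claw": 0}
    - {"linear": [39,-108,-40],"claw": 0}
    - {"linear": [52,-140,-60],"claw": 0}
    - {"linear": [60,-160,-80],"claw": 0}
    - {"linear": [62,-164,-95],"claw": 0}
    - {"linear": [62,-164,-105],"claw": 0}
    - {"linear": [62,-164,-105],"claw": 0}
    - {"linear": [62,-164,-105],"claw": 0}

```text
$.deltas[0]: bad value
```

```bash
python3 - <<'E'
from h import *
s=sensors.get_state();a,m=snap('wrist','w1.png');b,m2=snap('top','t2.png')
print(s['position'],s['ee_rot'],s['contact_force'],m)
im=cv2.imread('pics/t2.png')
c=cv2.resize(im[220:290,220:310],None,fx=5,fy=5,interpolation=cv2.INTER_CUBIC)
w=cv2.imread('pics/w1.png')
out=np.zeros((420,800,3),np.uint8);out[:,:]=0
w2=cv2.resize(w,(440,330));out[:330,:440]=w2;out[:280,445:800]=cv2.resize(c,(355,280));cv2.imwrite('pics/m1.png',out)
E
```

```text
[0.38287173 0.10086305 0.24224743] [ 1.73889283e-06  5.83026487e-02  9.98298953e-01 -4.70918025e-05] [ 0.38919079  1.26085504 -0.12176143] {'intrinsics': array([[325.1922621 ,   0.        , 281.29211331],
       [  0.        , 325.1922621 , 208.71678286],
       [  0.        ,   0.        ,   1.        ]]), 'R': array([[ 1.17199545e-01,  9.93108294e-01, -4.26953682e-04],
       [ 9.48407812e-01, -1.11796762e-01,  2.96688566e-01],
       [ 2.94596144e-01, -3.51766913e-02, -9.54974195e-01]]), 't': array([-0.1448775 , -0.39045649,  0.26989169])}
```

View pics/w1.png

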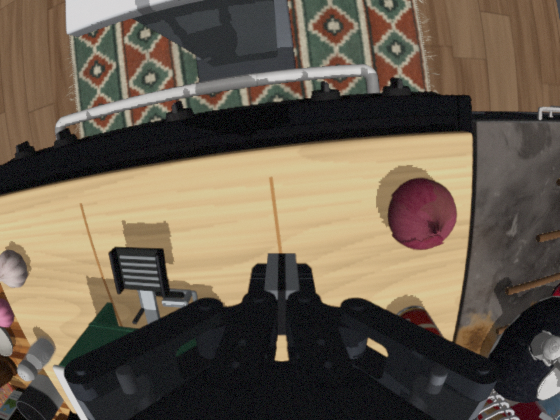

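The wrist view is from the spot before the refused move, because a row needs its "twist". It shows the tread at about (138,270) and the onion at (422,213), with the shut fingers at (280,265).

Request:
drive_tool:
  deltas:
    - {"linear": [13,-36,-10],"twist": 0,"claw": 0}
    - {"linear": [26,-72,-20],"twist": 0,"claw": 0}
    - {"linear": [39,-108,-40],"twist": 0,"claw": 0}
    - {"linear": [52,-140,-60],"twist": 0,"claw": 0}
    - {"linear": [60,-160,-80],"twist": 0,"claw": 0}
    - {"linear": [62,-164,-95],"twist": 0,"claw": 0}
    - {"linear": [62,-164,-105],"twist": 0,"claw": 0}
    - {"linear": [62,-164,-105],"twist": 0,"claw": 0}

```text
clock: 1.87
position: [0.4432, -0.0603, 0.1348]
ee_rot: [-0.003, 0.059, 0.998, 0.001]
contact_force: [-0.3, -0.1, 0.3]
width: 0.0001
gripper_force: 0.0
```

```bash
python3 - <<'E'
from h import *
s=sensors.get_state();a,m=snap('wrist','w2.png')
print(s['position'],s['contact_force'])
w=a[150:400,130:430,::-1];cv2.imwrite('pics/m2.png',cv2.resize(w,None,fx=2.4,fy=2.4,interpolation=cv2.INTER_CUBIC))
E
```

```text
[ 0.44317954 -0.06027945  0.13484692] [-0.31477833 -0.08472085  0.30135948]
```

View pics/m2.png

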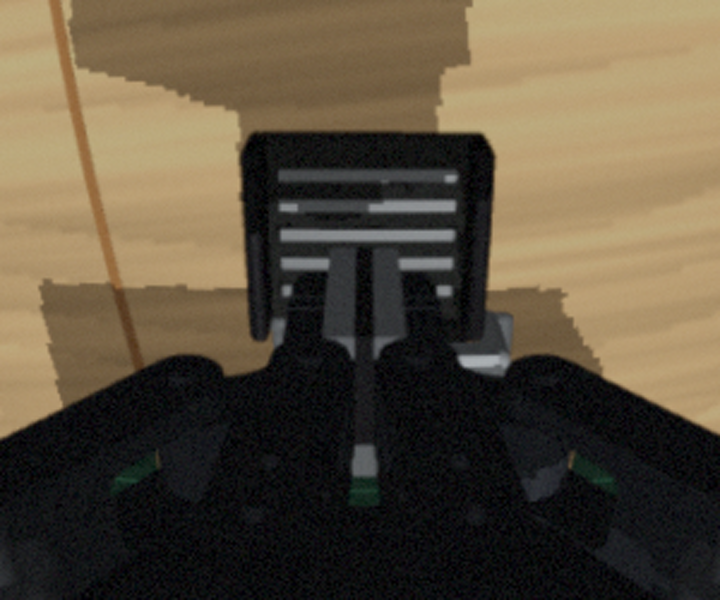

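The fingers are centred between the cheeks and aligned with the tread at (365,235). I'll descend.

Request:
drive_tool:
  deltas:
    - {"linear": [2,0,-12],"twist": 0,"claw": 0}
    - {"linear": [2,0,-24],"twist": 0,"claw": 0}
    - {"linear": [2,0,-34],"twist": 0,"claw": 0}
    - {"linear": [2,0,-38],"twist": 0,"claw": 0}
    - {"linear": [2,0,-41],"twist": 0,"claw": 0}
    - {"linear": [2,0,-44],"twist": 0,"claw": 0}
    - {"linear": [2,0,-46],"twist": 0,"claw": 0}
    - {"linear": [2,0,-46],"twist": 0,"claw": 0}

```text
clock: 2.58
position: [0.4471, -0.0606, 0.0917]
ee_rot: [0.0, 0.058, 0.998, 0.0]
contact_force: [-1.8, 3.0, 6.6]
width: 0.0002
gripper_force: 2.8
```

Request:
drive_tool:
  deltas:
    - {"linear": [0,0,-2],"twist": 0,"claw": 0}
    - {"linear": [0,0,-4],"twist": 0,"claw": 0}
    - {"linear": [0,0,-6],"twist": 0,"claw": 0}
    - {"linear": [0,0,-8],"twist": 0,"claw": 0}
    - {"linear": [0,0,-10],"twist": 0,"claw": 0}
    - {"linear": [0,0,-10],"twist": 0,"claw": 0}

```text
clock: 3.08
position: [0.4472, -0.061, 0.0812]
ee_rot: [0.0, 0.058, 0.998, 0.0]
contact_force: [-0.4, 2.2, 5.3]
width: -0.0
gripper_force: 2.9
```

Request:
drive_tool:
  deltas:
    - {"linear": [0,0,-2],"twist": 0,"claw": 0}
    - {"linear": [0,0,-4],"twist": 0,"claw": 0}
    - {"linear": [0,0,-4],"twist": 0,"claw": 0}

```text
clock: 3.33
position: [0.4473, -0.0612, 0.0771]
ee_rot: [0.0, 0.058, 0.998, -0.0]
contact_force: [-0.7, 2.2, 5.6]
width: 0.0
gripper_force: 2.6
```

Request:
drive_tool:
  deltas:
    - {"linear": [0,0,-1],"twist": 0,"claw": 0}
    - {"linear": [0,0,-2],"twist": 0,"claw": 0}
    - {"linear": [0,0,-2],"twist": 0,"claw": 0}

```text
clock: 3.58
position: [0.4475, -0.0612, 0.0753]
ee_rot: [0.0, 0.058, 0.998, -0.0]
contact_force: [0.9, 1.2, 3.4]
width: 0.0001
gripper_force: 2.0
```

Request:
drive_tool:
  deltas:
    - {"linear": [0,0,-1],"twist": 0,"claw": 0}
    - {"linear": [0,0,-2],"twist": 0,"claw": 0}
    - {"linear": [0,0,-2],"twist": 0,"claw": 0}

```text
clock: 3.83
position: [0.4475, -0.0613, 0.0733]
ee_rot: [0.0, 0.058, 0.998, -0.0]
contact_force: [1.6, -0.2, 4.0]
width: -0.0001
gripper_force: 1.8
```

Request:
drive_tool:
  deltas:
    - {"linear": [0,0,-1],"twist": 0,"claw": 0}
    - {"linear": [0,0,-2],"twist": 0,"claw": 0}
    - {"linear": [0,0,-2],"twist": 0,"claw": 0}

```text
clock: 4.08
position: [0.4472, -0.0612, 0.0712]
ee_rot: [0.0, 0.058, 0.998, -0.0]
contact_force: [2.2, -0.0, 4.0]
width: 0.0003
gripper_force: 1.8
```

Request:
drive_tool:
  deltas:
    - {"linear": [0,0,-1],"twist": 0,"claw": 0}
    - {"linear": [0,0,-1],"twist": 0,"claw": 0}

```text
clock: 4.25
position: [0.4469, -0.0611, 0.0702]
ee_rot: [-0.0, 0.058, 0.998, -0.0]
contact_force: [1.8, -0.7, 4.9]
width: -0.0
gripper_force: 1.7
```

Request:
drive_tool:
  deltas:
    - {"linear": [0,0,-1],"twist": 0,"claw": 0}
    - {"linear": [0,0,-1],"twist": 0,"claw": 0}

```text
clock: 4.42
position: [0.4468, -0.061, 0.0691]
ee_rot: [-0.0, 0.058, 0.998, 0.0]
contact_force: [0.2, -0.8, 2.8]
width: 0.0002
gripper_force: 1.6
```

Request:
drive_tool:
  deltas:
    - {"linear": [0,0,-1],"twist": 0,"claw": 0}
    - {"linear": [0,0,-1],"twist": 0,"claw": 0}

```text
clock: 4.58
position: [0.4467, -0.061, 0.0681]
ee_rot: [-0.0, 0.058, 0.998, 0.0]
contact_force: [1.1, -0.3, 2.8]
width: -0.0
gripper_force: 1.6
```

Request:
drive_tool:
  deltas:
    - {"linear": [0,0,-1],"twist": 0,"claw": 0}
    - {"linear": [0,0,-1],"twist": 0,"claw": 0}

```text
clock: 4.75
position: [0.4468, -0.0609, 0.0671]
ee_rot: [-0.0, 0.058, 0.998, 0.0]
contact_force: [0.2, -0.1, 3.0]
width: 0.0002
gripper_force: 1.6
```

Request:
drive_tool:
  deltas:
    - {"linear": [0,0,-1],"twist": 0,"claw": 0}
    - {"linear": [0,0,-1],"twist": 0,"claw": 0}

```text
clock: 4.92
position: [0.4469, -0.061, 0.0663]
ee_rot: [-0.0, 0.058, 0.998, 0.0]
contact_force: [0.2, 0.6, 5.8]
width: 0.0001
gripper_force: 2.5
```

Request:
drive_tool:
  deltas:
    - {"linear": [0,0,-0.7],"twist": 0,"claw": 0}
    - {"linear": [0,0,-0.7],"twist": 0,"claw": 0}

```text
clock: 5.08
position: [0.447, -0.061, 0.0658]
ee_rot: [0.0, 0.058, 0.998, 0.0]
contact_force: [-0.9, -0.3, 6.3]
width: -0.0002
gripper_force: 3.2
```

Request:
drive_tool:
  deltas:
    - {"linear": [0,0,-0.5],"twist": 0,"claw": 0}
    - {"linear": [0,0,-0.5],"twist": 0,"claw": 0}

```text
clock: 5.25
position: [0.447, -0.061, 0.0655]
ee_rot: [0.0, 0.058, 0.998, 0.0]
contact_force: [-0.5, -0.4, 7.9]
width: 0.0002
gripper_force: 3.7
```

Request:
drive_tool:
  deltas:
    - {"linear": [0,0,-0.5],"twist": 0,"claw": 0}
    - {"linear": [0,0,-0.5],"twist": 0,"claw": 0}

```text
clock: 5.42
position: [0.4471, -0.061, 0.0652]
ee_rot: [0.0, 0.058, 0.998, 0.0]
contact_force: [-1.4, 0.7, 9.5]
width: 0.0
gripper_force: 4.7
```

Request:
drive_tool:
  deltas:
    - {"linear": [0,0,-0.7],"twist": 0,"claw": 0}
    - {"linear": [0,0,-0.7],"twist": 0,"claw": 0}

```text
clock: 5.58
position: [0.4471, -0.061, 0.065]
ee_rot: [0.0, 0.058, 0.998, -0.0]
contact_force: [-2.6, -0.1, 13.8]
width: 0.0003
gripper_force: 6.7
```

Request:
drive_tool:
  deltas:
    - {"linear": [0.2,2,0],"twist": 0,"claw": 0}
    - {"linear": [0.5,4,0],"twist": 0,"claw": 0}
    - {"linear": [0.7,6,0],"twist": 0,"claw": 0}
    - {"linear": [0.9,8,0],"twist": 0,"claw": 0}
    - {"linear": [0.9,8,0],"twist": 0,"claw": 0}

```text
clock: 6.0
position: [0.4479, -0.0549, 0.065]
ee_rot: [0.0, 0.057, 0.998, -0.002]
contact_force: [-3.8, -7.2, 12.2]
width: 0.0003
gripper_force: 6.3
```

Request:
drive_tool:
  deltas:
    - {"linear": [0.2,2,0],"twist": 0,"claw": 0}
    - {"linear": [0.5,4,0],"twist": 0,"claw": 0}
    - {"linear": [0.7,6,0],"twist": 0,"claw": 0}
    - {"linear": [0.9,8,0],"twist": 0,"claw": 0}
    - {"linear": [0.9,8,0],"twist": 0,"claw": 0}

```text
clock: 6.42
position: [0.4488, -0.0468, 0.065]
ee_rot: [0.0, 0.057, 0.998, -0.002]
contact_force: [-3.1, -6.6, 12.7]
width: 0.0002
gripper_force: 7.1
```

Request:
drive_tool:
  deltas:
    - {"linear": [0.2,2,0],"twist": 0,"claw": 0}
    - {"linear": [0.5,4,0],"twist": 0,"claw": 0}
    - {"linear": [0.5,4,0],"twist": 0,"claw": 0}

```text
clock: 6.67
position: [0.4492, -0.043, 0.065]
ee_rot: [0.0, 0.057, 0.998, -0.002]
contact_force: [-3.8, -6.7, 12.2]
width: -0.0001
gripper_force: 7.2
```

```bash
python3 - <<'E'
from h import *
a,m=snap('wrist','w3.png');b,_=snap('top','t3.png')
w=cv2.resize(a[150:400,130:430,::-1],None,fx=1.5,fy=1.5,interpolation=cv2.INTER_CUBIC)
t=cv2.resize(b[215:290,225:310,::-1],(340,300),interpolation=cv2.INTER_CUBIC)
o=np.zeros((375,800,3),np.uint8);o[:,:450]=w;o[:300,455:795]=t;cv2.imwrite('pics/m3.png',o)
E
```

```text
(no output)
```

View pics/m3.png

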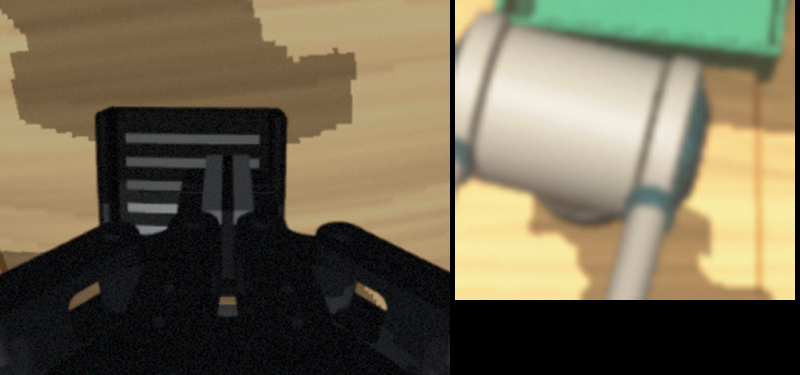

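The left image shows the fingers (228,190) near the tread's left cheek (280,170), about 10 mm off the tread's centre. The tread has therefore shifted only about 8 mm, so I'll keep pushing.

Request:
drive_tool:
  deltas:
    - {"linear": [0.2,2,0],"twist": 0,"claw": 0}
    - {"linear": [0.5,4,0],"twist": 0,"claw": 0}
    - {"linear": [0.7,6,0],"twist": 0,"claw": 0}
    - {"linear": [0.9,8,0],"twist": 0,"claw": 0}
    - {"linear": [0.9,8,0],"twist": 0,"claw": 0}

```text
clock: 7.18
position: [0.4502, -0.0348, 0.065]
ee_rot: [0.0, 0.057, 0.998, -0.002]
contact_force: [-2.9, -5.1, 12.3]
width: 0.0001
gripper_force: 7.0
```

Request:
drive_tool:
  deltas:
    - {"linear": [0.2,2,0],"twist": 0,"claw": 0}
    - {"linear": [0.5,4,0],"twist": 0,"claw": 0}
    - {"linear": [0.5,4,0],"twist": 0,"claw": 0}

```text
clock: 7.43
position: [0.4507, -0.0308, 0.065]
ee_rot: [0.0, 0.057, 0.998, -0.002]
contact_force: [-3.1, -5.1, 11.8]
width: 0.0005
gripper_force: 6.9
```

Request:
drive_tool:
  deltas:
    - {"linear": [0.2,1.5,0],"twist": 0,"claw": 0}
    - {"linear": [0.2,1.5,0],"twist": 0,"claw": 0}

```text
clock: 7.6
position: [0.4509, -0.0293, 0.0649]
ee_rot: [0.0, 0.057, 0.998, -0.002]
contact_force: [-2.8, -6.7, 12.3]
width: -0.0001
gripper_force: 6.9
```

```bash
python3 - <<'E'
from h import *
a,m=snap('wrist','w4.png')
w=cv2.resize(a[150:400,130:430,::-1],None,fx=1.5,fy=1.5,interpolation=cv2.INTER_CUBIC)
cv2.imwrite('pics/m4.png',w)
E
```

```text
(no output)
```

View pics/m4.png

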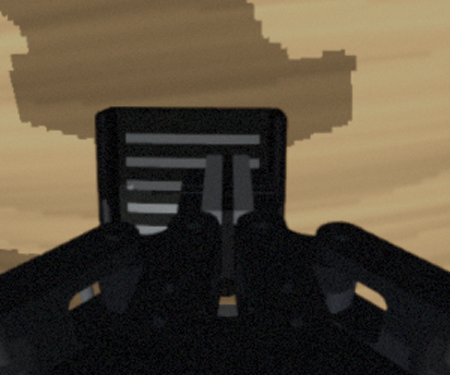

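The fingers and tread keep the same relative place as in the last view, so the tread has followed and the shift is now about 21 mm. I'll ease up onto the hook.

Request:
drive_tool:
  deltas:
    - {"linear": [0,-1,0.5],"twist": 0,"claw": 0}
    - {"linear": [0,-1,1.5],"twist": 0,"claw": 0}
    - {"linear": [0,-1,2.5],"twist": 0,"claw": 0}
    - {"linear": [0,-1,3.5],"twist": 0,"claw": 0}
    - {"linear": [0,-1,4.5],"twist": 0,"claw": 0}
    - {"linear": [0,-1,5.5],"twist": 0,"claw": 0}
    - {"linear": [0,-1,6.5],"twist": 0,"claw": 0}
    - {"linear": [0,-1,7.5],"twist": 0,"claw": 0}
    - {"linear": [0,-1,8.5],"twist": 0,"claw": 0}
    - {"linear": [0,-1,9.5],"twist": 0,"claw": 0}

```text
clock: 8.48
position: [0.4508, -0.0283, 0.0734]
ee_rot: [-0.0, 0.058, 0.998, 0.0]
contact_force: [0.7, 0.4, -0.3]
width: -0.0001
gripper_force: 0.0
```

Request:
drive_tool:
  deltas:
    - {"linear": [0,0,15],"twist": 0,"claw": 0}
    - {"linear": [0,0,40],"twist": 0,"claw": 0}
    - {"linear": [0,-15,70],"twist": 0,"claw": 0.5}
    - {"linear": [0,-50,85],"twist": 0,"claw": 1}
    - {"linear": [0,-90,85],"twist": 0,"claw": 1}
    - {"linear": [-1,-130,85],"twist": 0,"claw": 1}
    - {"linear": [-2,-170,85],"twist": 0,"claw": 1}
    - {"linear": [-3,-210,85],"twist": 0,"claw": 1}
    - {"linear": [-3,-245,85],"twist": 0,"claw": 1}
    - {"linear": [-3,-270,85],"twist": 0,"claw": 1}
    - {"linear": [-3,-279,85],"twist": 0,"claw": 1}
    - {"linear": [-3,-279,85],"twist": 0,"claw": 1}

```text
clock: 9.48
position: [0.4479, -0.3095, 0.1581]
ee_rot: [0.0, 0.06, 0.998, -0.0]
contact_force: [-0.0, 0.7, 0.3]
width: 0.0851
gripper_force: 0.0
```

```bash
python3 - <<'E'
from h import *
s=sensors.get_state();a,m=snap('wrist','w5.png');b,_=snap('top','t5.png')
print(s['position'])
# fisheye rays helper: pixel of garlic axis points for predicted centre
def proj(m,X):
    K=m['intrinsics'];p=m['R']@np.array(X)+m['t'];th=np.arctan2(np.hypot(*p[:2]),p[2]);d=p[:2]/np.hypot(*p[:2]);return d*th*K[0,0]+K[:2,2]
for z in (.036,.064,.095):print(proj(m,[.448,-.3075,z]))
t=cv2.resize(b[130:290,215:390,::-1],(350,320),interpolation=cv2.INTER_CUBIC)
o=np.zeros((330,800,3),np.uint8);o[:330,:440]=cv2.resize(a[:,:,::-1],(440,330));o[:320,445:795]=t;cv2.imwrite('pics/m5.png',o)
E
```

```text
[ 0.44789635 -0.30952516  0.15811622]
[283.8870035  204.88035076]
[284.16184224 215.81985904]
[284.5442822  231.17879147]
```

View pics/m5.png

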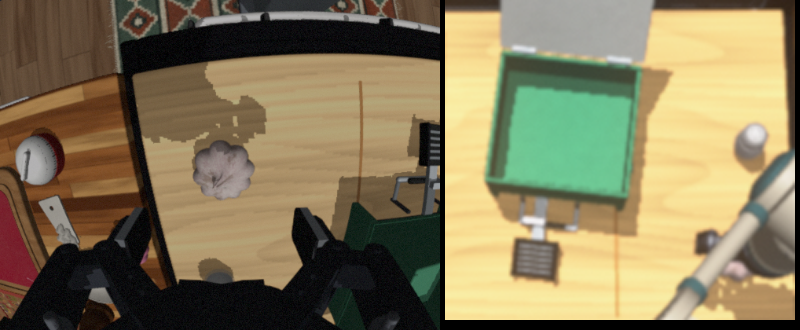

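The lid stands open and the pedal stays hooked (tread at (536,258) in the right view). The garlic at (223,170) in the left view is exactly where predicted, so I'll grasp it.

Request:
drive_tool:
  deltas:
    - {"linear": [0,2,-25],"twist": 0,"claw": 1}
    - {"linear": [0,2,-55],"twist": 0,"claw": 1}
    - {"linear": [0,2,-80],"twist": 0,"claw": 1}
    - {"linear": [0,2,-95],"twist": 0,"claw": 1}
    - {"linear": [0,2,-100],"twist": 0,"claw": 1}
    - {"linear": [0,2,-100],"twist": 0,"claw": 1}
    - {"linear": [0,2,-100],"twist": 0,"claw": 0.55}
    - {"linear": [0,2,-100],"twist": 0,"claw": 0.55}
    - {"linear": [0,2,-100],"twist": 0,"claw": 0.55}
    - {"linear": [0,2,-100],"twist": 0,"claw": 0.55}
    - {"linear": [0,2,-100],"twist": 0,"claw": 0.55}
  squeeze: 25

```text
clock: 10.5
position: [0.4488, -0.3058, 0.0603]
ee_rot: [0.001, 0.058, 0.998, -0.001]
contact_force: [0.0, 2.1, 5.7]
width: 0.0555
gripper_force: 25.9
```

Request:
drive_tool:
  deltas:
    - {"linear": [0,0,12],"twist": 0,"claw": 0.55}
    - {"linear": [0,0,35],"twist": 0,"claw": 0.55}
    - {"linear": [0,0,65],"twist": 0,"claw": 0.55}
    - {"linear": [0,0,95],"twist": 0,"claw": 0.55}
    - {"linear": [0,0,125],"twist": 0,"claw": 0.55}
    - {"linear": [0,0,155],"twist": 0,"claw": 0.55}
    - {"linear": [0,0,180],"twist": 0,"claw": 0.55}
    - {"linear": [5,8,195],"twist": 0,"claw": 0.55}
    - {"linear": [15,25,200],"twist": 0,"claw": 0.55}
    - {"linear": [31,48,200],"twist": 0,"claw": 0.55}
    - {"linear": [47,73,200],"twist": 0,"claw": 0.55}
    - {"linear": [63,98,200],"twist": 0,"claw": 0.55}

```text
clock: 11.5
position: [0.5114, -0.2068, 0.2597]
ee_rot: [0.001, 0.059, 0.998, -0.0]
contact_force: [0.9, -0.4, -0.4]
width: 0.0553
gripper_force: 26.8
```

Request:
drive_tool:
  deltas:
    - {"linear": [16,25,0],"twist": 0,"claw": 0.55}
    - {"linear": [32,50,0],"twist": 0,"claw": 0.55}
    - {"linear": [48,75,0],"twist": 0,"claw": 0.55}
    - {"linear": [64,100,0],"twist": 0,"claw": 0.55}
    - {"linear": [76,118,0],"twist": 0,"claw": 0.55}
    - {"linear": [83,128,0],"twist": 0,"claw": 0.55}
    - {"linear": [84,130,0],"twist": 0,"claw": 0.55}
    - {"linear": [84,130,0],"twist": 0,"claw": 0.55}

```text
clock: 12.17
position: [0.5948, -0.0775, 0.2587]
ee_rot: [-0.0, 0.058, 0.998, -0.0]
contact_force: [-0.8, -0.1, -0.7]
width: 0.0552
gripper_force: 26.8
```

```bash
python3 - <<'E'
from h import *
s=sensors.get_state();a,m=snap('wrist','w6.png');b,_=snap('scene','s6.png')
print(s['position'],s['width'],s['gripper_force'])
o=np.zeros((330,800,3),np.uint8);o[:330,:440]=cv2.resize(a[:,:,::-1],(440,330));o[:320,445:795]=cv2.resize(b[60:300,130:392,::-1],(350,320));cv2.imwrite('pics/m6.png',o)
E
```

```text
[ 0.59480249 -0.07747152  0.2586802 ] 0.05519100879373468 26.77401177934371
```

View pics/m6.png

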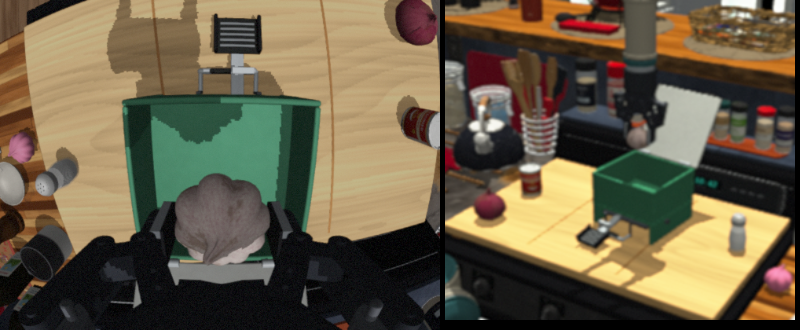

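The garlic (220,215) is held centred over the mouth, with the lid leaning back behind it. I'll lower and release it.

Request:
drive_tool:
  deltas:
    - {"linear": [0,0,-20],"twist": 0,"claw": 0.55}
    - {"linear": [0,0,-50],"twist": 0,"claw": 0.55}
    - {"linear": [0,0,-80],"twist": 0,"claw": 0.55}
    - {"linear": [0,0,-105],"twist": 0,"claw": 0.55}
    - {"linear": [0,0,-120],"twist": 0,"claw": 0.55}
    - {"linear": [0,0,-122],"twist": 0,"claw": 0.55}
    - {"linear": [0,0,-122],"twist": 0,"claw": 0.55}
    - {"linear": [0,0,-122],"twist": 0,"claw": 0.95}
    - {"linear": [0,0,-122],"twist": 0,"claw": 0.95}
    - {"linear": [0,0,-122],"twist": 0,"claw": 0.95}
    - {"linear": [0,0,-122],"twist": 0,"claw": 0.95}

```text
clock: 13.18
position: [0.5956, -0.0777, 0.1377]
ee_rot: [0.001, 0.058, 0.998, -0.0]
contact_force: [0.9, -0.6, 0.3]
width: 0.0812
gripper_force: 0.0
```

Request:
drive_tool:
  deltas:
    - {"linear": [0,0,20],"twist": 0,"claw": 0.95}
    - {"linear": [0,0,50],"twist": 0,"claw": 0.95}
    - {"linear": [0,0,85],"twist": 0,"claw": 0.95}
    - {"linear": [0,0,110],"twist": 0,"claw": 0.95}
    - {"linear": [-10,0,120],"twist": 0,"claw": 0.5}
    - {"linear": [-40,3,120],"twist": 0,"claw": 0}
    - {"linear": [-75,8,120],"twist": 0,"claw": 0}
    - {"linear": [-105,15,115],"twist": 0,"claw": 0}
    - {"linear": [-130,25,105],"twist": 0,"claw": 0}
    - {"linear": [-143,36,80],"twist": 0,"claw": 0}
    - {"linear": [-145,42,50],"twist": 0,"claw": 0}
    - {"linear": [-145,42,15],"twist": 0,"claw": 0}

```text
clock: 14.18
position: [0.4483, -0.0344, 0.1517]
ee_rot: [0.002, 0.058, 0.998, -0.0]
contact_force: [0.3, 0.1, -0.9]
width: -0.0003
gripper_force: 0.0
```

```bash
python3 - <<'E'
from h import *
s=sensors.get_state();a,m=snap('wrist','w7.png');b,_=snap('top','t7.png');c,_=snap('scene','s7.png')
print(s['position'],s['width'],s['contact_force'])
o=np.zeros((600,800,3),np.uint8);o[:375,:450]=cv2.resize(a[150:400,130:430,::-1],None,fx=1.5,fy=1.5);o[:240,455:718]=b[130:290,215:390,::-1].repeat(1,0) if 0 else cv2.resize(b[130:290,215:390,::-1],(263,240));o[250:570,455:]=cv2.resize(c[150:310,190:362,::-1],(345,320));cv2.imwrite('pics/m7.png',o)
E
```

```text
[ 0.44832679 -0.03438339  0.15169381] -0.0002841406694789838 [ 0.3138366   0.11232268 -0.937813  ]
```

View pics/m7.png

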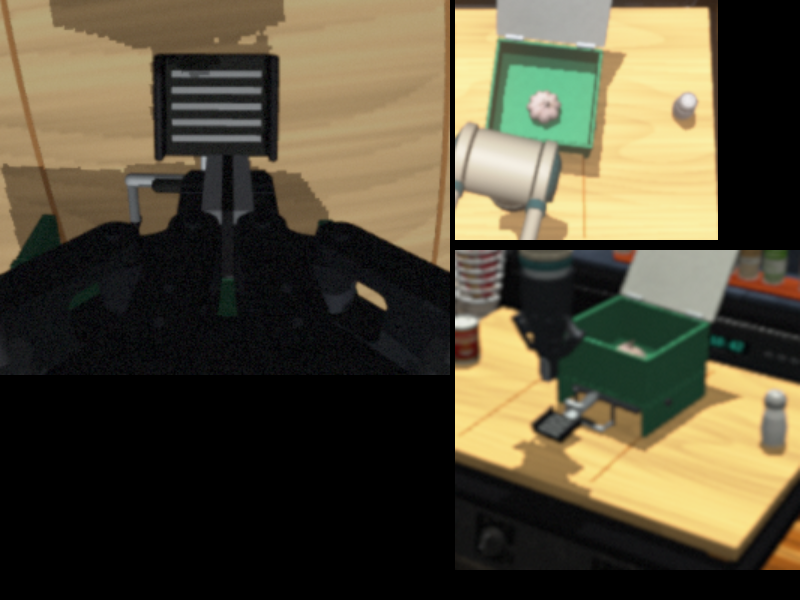

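The garlic lies on the caddy floor (top view at (544,107)). The tread is still hooked, with its centre about 5 mm right of the fingers (217 against 228). I'll go back down onto it.

Request:
drive_tool:
  deltas:
    - {"linear": [0,-4,-10],"twist": 0,"claw": 0}
    - {"linear": [0,-4,-30],"twist": 0,"claw": 0}
    - {"linear": [0,-4,-50],"twist": 0,"claw": 0}
    - {"linear": [0,-4,-65],"twist": 0,"claw": 0}
    - {"linear": [0,-4,-72],"twist": 0,"claw": 0}
    - {"linear": [0,-4,-75],"twist": 0,"claw": 0}
    - {"linear": [0,-4,-75],"twist": 0,"claw": 0}

```text
clock: 14.92
position: [0.4508, -0.0398, 0.0771]
ee_rot: [0.001, 0.058, 0.998, -0.0]
contact_force: [-0.6, -0.0, 0.2]
width: -0.0003
gripper_force: 0.0
```

Request:
drive_tool:
  deltas:
    - {"linear": [0,0,-1],"twist": 0,"claw": 0}
    - {"linear": [0,0,-2],"twist": 0,"claw": 0}
    - {"linear": [0,0,-3],"twist": 0,"claw": 0}
    - {"linear": [0,0,-3],"twist": 0,"claw": 0}

```text
clock: 15.25
position: [0.4502, -0.0395, 0.0738]
ee_rot: [0.0, 0.058, 0.998, -0.0]
contact_force: [-0.6, -0.4, 1.1]
width: -0.0002
gripper_force: 0.0
```

Request:
drive_tool:
  deltas:
    - {"linear": [0,0,-1],"twist": 0,"claw": 0}
    - {"linear": [0,0,-2],"twist": 0,"claw": 0}
    - {"linear": [0,0,-3],"twist": 0,"claw": 0}
    - {"linear": [0,0,-3],"twist": 0,"claw": 0}

```text
clock: 15.58
position: [0.4497, -0.0394, 0.0702]
ee_rot: [-0.0, 0.058, 0.998, 0.0]
contact_force: [0.3, 0.0, -0.5]
width: 0.0003
gripper_force: 0.0
```

Request:
drive_tool:
  deltas:
    - {"linear": [0,0,-1],"twist": 0,"claw": 0}
    - {"linear": [0,0,-2],"twist": 0,"claw": 0}
    - {"linear": [0,0,-2],"twist": 0,"claw": 0}

```text
clock: 15.83
position: [0.4498, -0.0395, 0.0682]
ee_rot: [-0.0, 0.058, 0.998, 0.0]
contact_force: [-0.5, -0.4, -0.8]
width: -0.0002
gripper_force: 0.0
```

Request:
drive_tool:
  deltas:
    - {"linear": [0,0,-1],"twist": 0,"claw": 0}
    - {"linear": [0,0,-2],"twist": 0,"claw": 0}
    - {"linear": [0,0,-2],"twist": 0,"claw": 0}

```text
clock: 16.08
position: [0.4501, -0.0395, 0.0666]
ee_rot: [0.0, 0.058, 0.998, 0.0]
contact_force: [-1.3, 0.1, 4.8]
width: -0.0003
gripper_force: 2.4
```

Request:
drive_tool:
  deltas:
    - {"linear": [0,0,-0.7],"twist": 0,"claw": 0}
    - {"linear": [0,0,-1.2],"twist": 0,"claw": 0}
    - {"linear": [0,0,-1.2],"twist": 0,"claw": 0}

```text
clock: 16.33
position: [0.4502, -0.0395, 0.0657]
ee_rot: [0.0, 0.058, 0.998, -0.0]
contact_force: [-1.4, 0.4, 7.3]
width: -0.0
gripper_force: 3.5
```

Request:
drive_tool:
  deltas:
    - {"linear": [0,0,-0.6],"twist": 0,"claw": 0}
    - {"linear": [0,0,-0.6],"twist": 0,"claw": 0}

```text
clock: 16.5
position: [0.4503, -0.0395, 0.0653]
ee_rot: [0.0, 0.058, 0.998, 0.0]
contact_force: [-1.7, 0.6, 9.5]
width: -0.0002
gripper_force: 4.5
```

Request:
drive_tool:
  deltas:
    - {"linear": [-0.2,-2,-0.5],"twist": 0,"claw": 0}
    - {"linear": [-0.5,-4,-0.5],"twist": 0,"claw": 0}
    - {"linear": [-0.7,-6,-0.5],"twist": 0,"claw": 0}
    - {"linear": [-0.9,-8,-0.5],"twist": 0,"claw": 0}
    - {"linear": [-1.1,-10,-0.5],"twist": 0,"claw": 0}
    - {"linear": [-1.4,-12,-0.5],"twist": 0,"claw": 0}
    - {"linear": [-1.4,-12,-0.5],"twist": 0,"claw": 0}

```text
clock: 17.08
position: [0.4485, -0.0497, 0.065]
ee_rot: [0.0, 0.059, 0.998, 0.002]
contact_force: [-1.5, 7.5, 11.7]
width: -0.0004
gripper_force: 5.9
```

Request:
drive_tool:
  deltas:
    - {"linear": [-0.2,-2,0],"twist": 0,"claw": 0}
    - {"linear": [-0.5,-4,0],"twist": 0,"claw": 0}
    - {"linear": [-0.7,-6,0],"twist": 0,"claw": 0}
    - {"linear": [-0.9,-8,0],"twist": 0,"claw": 0}
    - {"linear": [-1.1,-10,0],"twist": 0,"claw": 0}
    - {"linear": [-1.4,-12,0],"twist": 0,"claw": 0}
    - {"linear": [-1.4,-12,0],"twist": 0,"claw": 0}

```text
clock: 17.67
position: [0.4469, -0.0617, 0.065]
ee_rot: [0.0, 0.059, 0.998, 0.002]
contact_force: [-2.4, 7.6, 12.0]
width: -0.0001
gripper_force: 6.9
```

Request:
drive_tool:
  deltas:
    - {"linear": [-0.2,-2,0],"twist": 0,"claw": 0}
    - {"linear": [-0.5,-4,0],"twist": 0,"claw": 0}
    - {"linear": [-0.7,-6,0],"twist": 0,"claw": 0}
    - {"linear": [-0.7,-6,0],"twist": 0,"claw": 0}

```text
clock: 18.0
position: [0.4462, -0.0677, 0.065]
ee_rot: [-0.0, 0.059, 0.998, 0.002]
contact_force: [-2.1, 6.8, 11.8]
width: 0.0001
gripper_force: 6.9
```

Request:
drive_tool:
  deltas:
    - {"linear": [-0.1,-1,0],"twist": 0,"claw": 0}
    - {"linear": [-0.2,-2,0],"twist": 0,"claw": 0}
    - {"linear": [-0.2,-2,0],"twist": 0,"claw": 0}

```text
clock: 18.25
position: [0.446, -0.0693, 0.065]
ee_rot: [0.0, 0.059, 0.998, 0.002]
contact_force: [-1.1, 8.3, 12.8]
width: -0.0004
gripper_force: 7.1
```

Request:
drive_tool:
  deltas:
    - {"linear": [-0.1,-1,0],"twist": 0,"claw": 0}
    - {"linear": [-0.2,-2,0],"twist": 0,"claw": 0}
    - {"linear": [-0.2,-2,0],"twist": 0,"claw": 0}

```text
clock: 18.5
position: [0.4458, -0.0712, 0.065]
ee_rot: [-0.0, 0.059, 0.998, 0.002]
contact_force: [-1.3, 8.7, 12.8]
width: 0.0
gripper_force: 7.1
```

Request:
drive_tool:
  deltas:
    - {"linear": [-0.1,-1,0],"twist": 0,"claw": 0}
    - {"linear": [-0.2,-1.5,0],"twist": 0,"claw": 0}
    - {"linear": [-0.2,-1.5,0],"twist": 0,"claw": 0}

```text
clock: 18.75
position: [0.4457, -0.072, 0.065]
ee_rot: [0.0, 0.06, 0.998, 0.003]
contact_force: [-0.7, 11.1, 12.1]
width: 0.0002
gripper_force: 7.5
```

```bash
python3 - <<'E'
from h import *
a,m=snap('wrist','w8.png')
w=cv2.resize(a[150:400,130:430,::-1],None,fx=1.5,fy=1.5,interpolation=cv2.INTER_CUBIC)
# compare tread bbox columns w/ first view relative to camera, numeric: dark run on a row
w3=cv2.imread('pics/w3.png')
for n,i in(('now',a[:,:,::-1]),('w3',w3)):
    g=i[228,150:360].max(1);d=np.where(g<70)[0]+150;print(n,d.min(),d.max())
E
```

```text
now 243 359
w3 193 320
```

The side force rises to 11 N with no further motion and the tread is back at y ≈ -0.061, so it is straight. I'll ease it up at about 18 mm/s.

Request:
drive_tool:
  deltas:
    - {"linear": [0,2,0.8],"twist": 0,"claw": 0}
    - {"linear": [0,2,2.3],"twist": 0,"claw": 0}
    - {"linear": [0,2,3.8],"twist": 0,"claw": 0}
    - {"linear": [0,2,5.3],"twist": 0,"claw": 0}
    - {"linear": [0,2,6.8],"twist": 0,"claw": 0}
    - {"linear": [0,2,8.3],"twist": 0,"claw": 0}
    - {"linear": [0,2,9.8],"twist": 0,"claw": 0}
    - {"linear": [0,2,11.3],"twist": 0,"claw": 0}

```text
clock: 19.47
position: [0.445, -0.072, 0.0752]
ee_rot: [-0.001, 0.059, 0.998, 0.001]
contact_force: [-0.5, 5.8, 2.2]
width: -0.0004
gripper_force: 3.8
```

Request:
drive_tool:
  deltas:
    - {"linear": [0,1.5,1],"twist": 0,"claw": 0}
    - {"linear": [0,3,2],"twist": 0,"claw": 0}
    - {"linear": [0,3,3.5],"twist": 0,"claw": 0}
    - {"linear": [0,3,5],"twist": 0,"claw": 0}
    - {"linear": [0,3,6.5],"twist": 0,"claw": 0}
    - {"linear": [0,3,8],"twist": 0,"claw": 0}

```text
clock: 19.97
position: [0.4454, -0.0702, 0.0836]
ee_rot: [-0.0, 0.058, 0.998, -0.0]
contact_force: [-2.3, -1.6, 2.4]
width: 0.0004
gripper_force: 1.8
```

Request:
drive_tool:
  deltas:
    - {"linear": [0,0,1.2],"twist": 0,"claw": 0}
    - {"linear": [0,0,2.4],"twist": 0,"claw": 0}
    - {"linear": [0,0,3.6],"twist": 0,"claw": 0}
    - {"linear": [0,0,4.8],"twist": 0,"claw": 0}
    - {"linear": [0,0,6],"twist": 0,"claw": 0}

```text
clock: 20.38
position: [0.4458, -0.07, 0.0896]
ee_rot: [0.0, 0.058, 0.998, 0.0]
contact_force: [-2.8, 0.2, 3.4]
width: -0.0001
gripper_force: 1.9
```

Request:
drive_tool:
  deltas:
    - {"linear": [0,0,1],"twist": 0,"claw": 0}
    - {"linear": [0,0,2],"twist": 0,"claw": 0}
    - {"linear": [0,0,3],"twist": 0,"claw": 0}
    - {"linear": [0,0,4],"twist": 0,"claw": 0}
    - {"linear": [0,0,5],"twist": 0,"claw": 0}
    - {"linear": [0,0,6],"twist": 0,"claw": 0}
    - {"linear": [0,0,7],"twist": 0,"claw": 0}
    - {"linear": [0,0,8],"twist": 0,"claw": 0}
    - {"linear": [0,0,9],"twist": 0,"claw": 0}
    - {"linear": [0,0,10],"twist": 0,"claw": 0}
    - {"linear": [0,0,12],"twist": 0,"claw": 0}

```text
clock: 21.3
position: [0.446, -0.0699, 0.1014]
ee_rot: [0.0, 0.058, 0.998, 0.0]
contact_force: [-0.1, -0.0, 0.2]
width: 0.0001
gripper_force: 0.0
```

Request:
drive_tool:
  deltas:
    - {"linear": [0,0,10],"twist": 0,"claw": 0}
    - {"linear": [-5,0,35],"twist": 0,"claw": 0}
    - {"linear": [-20,10,65],"twist": 0,"claw": 0}
    - {"linear": [-40,25,95],"twist": 0,"claw": 0}
    - {"linear": [-60,50,120],"twist": 0,"claw": 0}
    - {"linear": [-80,80,130],"twist": 0,"claw": 0}
    - {"linear": [-100,110,130],"twist": 0,"claw": 0}
    - {"linear": [-110,140,130],"twist": 0,"claw": 0}
    - {"linear": [-120,170,130],"twist": 0,"claw": 0}
    - {"linear": [-125,190,130],"twist": 0,"claw": 0}
    - {"linear": [-125,195,130],"twist": 0,"claw": 0}
    - {"linear": [-125,195,130],"twist": 0,"claw": 0}

```text
clock: 22.3
position: [0.3207, 0.1259, 0.2316]
ee_rot: [0.0, 0.057, 0.998, 0.0]
contact_force: [-0.3, -0.9, -0.1]
width: -0.0003
gripper_force: 0.0
```

```bash
python3 - <<'E'
from h import *
b,_=snap('top','t9.png');c,_=snap('scene','s9.png')
o=np.zeros((320,800,3),np.uint8);o[:,:400]=cv2.resize(b[130:300,120:395,::-1],(400,320));o[:,400:]=cv2.resize(c[150:310,120:392,::-1],(400,320));cv2.imwrite('pics/m9.png',o)
E
```

```text
(no output)
```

View pics/m9.png

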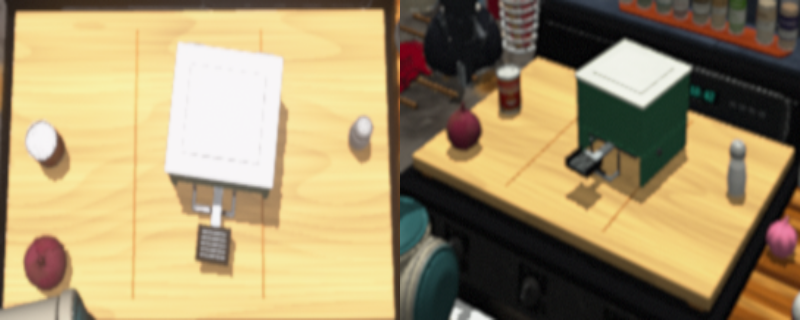

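The lid is shut (225,115) and the pedal is up and straight (213,243). The onion, tin and shaker are where they stood, and the arm is clear.

```bash
python3 -c "
from rig import manip;print(manip.sign_off())"
```

```text
the job is handed in; nothing more can be done
None
```

The job is done and handed in at about 22 s: the garlic is in the caddy, the lid was eased shut, the pedal is up and unhooked, and the onion, tin and salt shaker were not moved.

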